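# Unlatch the trailer coupler and hold the tongue off its ball

## Robot

A 6-joint arm with a two-finger parallel gripper is mounted at the origin on the work surface. World frame = base frame: x ahead of the robot, y to its left, z up, the work surface at z = 0. Lengths are in mm, angles in rad, forces in N, time in s.
With the tool pointing down it reaches from about 275 to 750 mm from the base axis. Payload 10.2 kg.
Tool frame: the origin (TCP) lies at the very end of the fingers, on their centre line; the grasp point (between the pads) lies 19 mm behind it; z points along the fingers, y is the line along which they close (so a half turn about z gives the same grasp; the last joint's range is limited). The gripper opens to 85 mm and grips with 20 to 120 N. Pads are 22 mm wide; open, the fingers measure 114 mm over their backs; the gripper's body (76 mm by 85 mm) begins 54 mm behind the grasp point. The pads swing forward as they close: fully open they stand 13 mm farther back than shut.
Start: joints at [1.044, 0.313, 1.498, -0, 1.331, -0.223], TCP at [157.066, 500.961, 231.294] pointing down, gripper open.
Joint ranges: [-2.94, 2.94], [-0.97, 2.17], [0.19, 2.56], [-1.23, 4.37], [0.02, 3.11], [-2.88, 2.88]. Speed limits (rad/s): [2.39, 2.39, 3.01, 3.14, 3.14, 3.14].

## Interface

Orientations are given as a unit quaternion [w, x, y, z].
In Python, from rig import * gives the robot as it stands. The module is installed in compiled form; this text tells all that it offers.
- The arm moves only by the shell command python3 -m crank 'ROWS' [FORCE]. ROWS is JSON, a list that holds one entry, the list of rows, each a list of 7 numbers: the shift along the tool's x, y, z in units of 25 mm (1.0 is 25 mm), then the turn, a rotation vector about the tool's x, y, z in units of 8 degrees (1.0 is 8 degrees), then the finger opening in mm, from 0 to 85.4. A call has exactly 8 rows; each row shifts and turns the commanded pose from where the row before left it, along the tool's axes as they then stand; what a row does not reach is not made up. A row lasts 1/10 s, in which the tool goes at most 50 mm and 8.59 degrees, less where a joint would pass 70% of its speed; a pose out of reach is approached as far as the arm can. A call is refused whole if a number of a shift passes 1 or a number of a turn 1, either way. A call with a gripper value outside its range is refused whole. The fingers move at their own pace and stop on an object; FORCE is the grip in N (left out, the last holds). Time passes only in rows, so rows that do not move let the fingers close, or fill a call up. It gives the time, the measured TCP pose, the force, the opening and the grip force at its end, in the units of the state.
- sense(): the state, without advancing time (a new reading comes with each control period).
- capture(name): name is "scene" or "top" or "wrist"; returns the picture (480x640x3 uint8, blue, green, red); there is no depth.
- camera_model(name): a dict with "fx", "fy", "cx", "cy" (pixels), "world_from_camera" (4x4, takes a point from camera to world coordinates); the wrist camera has in their place "T_tool_cam" (4x4, takes a point from camera to tool coordinates, whose origin is the TCP and whose axes are the flange's). Camera axes: x right, y up, looking along -z (the intrinsics and any distortion apply to the point x, -y, -z); pixel columns grow to the right and rows downward; lengths in mm; the calibration is good to about 2 mm. A picture is of the moment at which its call begins: read the wrist's pose just before it. camera_model takes no time and is no camera call.
- finish_job(): hands the job in; it is judged then, once.
The state is a dict: "time_s": time; "joints": joint angles; "dq": joint speeds; "tau": joint torques, N m; "eef_pos": TCP position; "ee_rot": TCP orientation; "force": force on the tool from outside, world axes, zero at the start; "wrist_torque": the same for the moment, N m; "grip_width": opening from 0.0 (shut) to 1.0 (fully open); "grip_force": force on a finger pad.
Only numpy, scipy, OpenCV 4.12 (cv2) and the standard library are available. Lean on these libraries where they do the work, as an engineer would, in place of code of your own. Each camera call takes 0.05 s, during which the arm holds its last target. There are 200 camera calls.

## Task

Free the trailer tongue from its tow ball: draw the long locking pin up out of its tube on the tongue and stand it, tip down, in the open empty can. Then pull the coupler's spring latch sideways by its T-handle and, keeping it pulled, lift the tongue off the ball until the whole coupler is clear above the ball's top. Finish while still gripping the handle and holding the tongue up, steady; leave the can standing and the other things on the bench where they are.

Things in the scene. Friction and masses are not known exactly. Their poses are not given: they have to be found in the camera images.
- jig: Fixed wooden board (310 x 120 x 14 mm) carrying the hitch; it turns up to 0.35 rad either way from the robot's x. Origin: underside, on its middle line; +x runs along the tongue from the tow ball (x = -130 mm) to the pivot (x = +110 mm), +y is the direction in which the latch is pulled, z up. The pivot's axis runs along y, 85 mm above the bench.
- ball_top (a point): Top of the fixed steel tow ball (48 mm in diameter), 104 mm above the bench, hidden inside the coupler at the start.
- coupler_rim (a point): Middle of the open underside of the coupler, a grey box 68 x 68 mm and 54 mm high at the tongue's end, which sits over the ball; 58 mm above the bench when down. The rest of the tongue is two flat grey bars side by side, running to the pivot. It moves with the tongue.
- tube_mouth (a point): Centre of the mouth of the pin's tube, which stands between the tongue's bars 75 mm behind the T-handle, 118 mm above the bench; outside diameter 21 mm, bore 13 mm, 46 mm deep.
- tongue (a joint): Tongue angle: 0 = down on the ball, grows as the coupler end is lifted, stop at 0.6 rad. It falls down freely when let go; lifting at the T-handle takes about 5 to 7 N. The handle is 240 mm from the pivot. The coupler is clear of the ball's top from about 0.25 rad (handle lifted 60 mm).
- latch (a joint): Latch travel in m: 0 = closed, grows to 0.020 (stop) as pulled to the jig's +y. The spring pulls back with 2.8 N at 0, 9.8 N at the stop. Below 8 mm its keeper hooks under the ball and the tongue cannot rise; with the pin in the tube it moves only some 3 to 5 mm. Pull it 15 mm or more with the tongue still down, then lift, keeping it pulled.
- latch_grip (a point): Centre of the latch's black T-handle crossbar, 44 mm long (jig x), 14 mm thick (jig y), 18 mm high, on a 12 mm stem above the coupler. 154 mm above the bench, above the ball, when latched and down; the slide beneath it has its top at 123 mm. It moves with the latch and the tongue.
- pin: Loose locking pin, 142 mm long, 90 g: steel shaft 10 mm in diameter and 112 mm long with a black round knob, 22 mm in diameter and 30 mm high, on top. Origin: the centre of the tip; z runs along the pin to the knob. It starts upright in the tube, tip 72 mm above the bench.
- pin_grip (a point): Centre of the pin's knob, 127 mm from the tip; 199 mm above the bench at the start.
- pin_tip (a point): Centre of the pin's tip.
- can: Loose open steel can, empty: outside diameter 74 mm, height 80 mm, wall 3 mm, inner floor 4 mm up, 0.3 kg. Origin: centre of the underside, z up. It stands to the left or the right of the jig.
- tin: Bystander on the other side of the jig: closed tin, 80 mm in diameter, 75 mm high. Origin: centre of the underside.
- wrench: Bystander: wrench lying flat to the left.
- screwdriver: Bystander: screwdriver lying to the right.
- hammer: Bystander: hammer lying far left.
- oil: Bystander: oil bottle, 160 mm high, far right.
- carton: Bystander: cardboard carton 120 x 90 x 60 mm, near right.
- spareball: Bystander: spare tow ball standing on its foot, 66 mm high, near the robot.
- tape: Bystander: tape measure 70 x 35 x 65 mm, near the robot.
Not all that is in view belongs to the job. Leave any green or pink look-alike of the can alone. Leave any blue look-alike of the pin alone.

How it is judged:
By the outcome, as a careful person would: the job done as asked, in the order asked, and still so for the second after the job is handed in, while the arm keeps its last pose, push and grip.
It also fails if it takes over 51 s, if anything falls off the work surface, if the arm or the gripper's body presses on something with over 40 N, if the wrist force passes 120 N, or if a joint passes its speed limit or range.

## Working session

There is one attempt and no reset: what is moved stays moved. The work goes in short steps, Python scripts to look and compute and a shell command to move; the robot and the scene stay as the last step left them, time stands still between calls to the robot, and variables do not carry over. Pictures are saved under pics/ and viewed, at most 10 in all, crops included, and the job is handed in when it is done.

```bash
mkdir -p pics
cat > h.py <<'E'
from rig import *
import numpy as np, cv2
from scipy.spatial.transform import Rotation as R
def P(name):
    m=camera_model(name); return m
def ray(m,u,v,T=None):
    T=np.array(m["world_from_camera"]) if T is None else T
    d=np.array([(u-m["cx"])/m["fx"],-(v-m["cy"])/m["fy"],-1.0])
    return T[:3,3],T[:3,:3]@d
def onz(m,u,v,z,T=None):
    o,d=ray(m,u,v,T); return o+d*(z-o[2])/d[2]
def proj(m,p,T=None):
    T=np.array(m["world_from_camera"]) if T is None else T
    c=T[:3,:3].T@(np.array(p)-T[:3,3]); return np.array([m["cx"]-m["fx"]*c[0]/c[2],m["cy"]+m["fy"]*c[1]/c[2]])
def toolT():
    s=sense();w,x,y,z=s["ee_rot"];T=np.eye(4);T[:3,:3]=R.from_quat([x,y,z,w]).as_matrix();T[:3,3]=s["eef_pos"];return T
E
python3 - <<'E'
from h import *
print(sense())
for n in("top","scene","wrist"): print(n,camera_model(n))
for n in("top","scene"): cv2.imwrite(f"pics/{n}0.png",capture(n))
E
```

```text
{'time_s': 0.0, 'joints': array([ 1.04360687e+00,  3.13456854e-01,  1.49844619e+00,  9.36357735e-06,
        1.33102116e+00, -2.23384840e-01]), 'dq': array([-0.00041747, -0.00039204,  0.00132226, -0.00123829, -0.00060161,
        0.00065494]), 'tau': array([-3.25761603e-04, -4.12275946e+01, -2.59743977e+01, -2.27168334e-04,
        4.22979778e-03,  6.07803216e-06]), 'eef_pos': array([156.92022423, 500.72236874, 230.72815018]), 'ee_rot': array([-2.48263098e-04,  1.51319875e-01,  9.88484624e-01, -6.17770663e-04]), 'force': array([0.44274269, 0.81941137, 0.69909606]), 'wrist_torque': array([-0.04374398, -0.06604862, -0.02513431]), 'grip_force': 0.0, 'grip_width': 1.0036433458463299}
top {'fx': 487.13013743338274, 'fy': 487.13013743338274, 'cx': 312.9309741933722, 'cy': 233.8995587892411, 'world_from_camera': array([[-2.69484570e-02,  9.93987383e-01, -1.06126640e-01,
         3.92740713e+02],
       [-9.99510011e-01, -2.51017523e-02,  1.86986748e-02,
         1.26753238e+01],
       [ 1.59222822e-02,  1.06578539e-01,  9.94176793e-01,
         1.57277235e+03],
       [ 0.00000000e+00,  0.
[... 296 characters left out ...]
01, -4.60297879e-01,  6.64096934e-01,
         7.91732021e+02],
       [-3.37825246e-03,  8.20469832e-01,  5.71679843e-01,
         8.46892079e+02],
       [ 0.00000000e+00,  0.00000000e+00,  0.00000000e+00,
         1.00000000e+00]])}
wrist {'fx': 430.40185347278094, 'fy': 430.40185347278094, 'cx': 320.9326067871111, 'cy': 243.2239240444995, 'T_tool_cam': array([[ 8.46644100e-04,  9.53096271e-01,  3.02666123e-01,
         7.88070808e+01],
       [ 9.99999637e-01, -7.78556731e-04, -3.45609462e-04,
         5.02998429e-01],
       [-9.37563425e-05,  3.02666306e-01, -9.53096584e-01,
        -1.42229595e+02],
       [ 0.00000000e+00,  0.00000000e+00,  0.00000000e+00,
         1.00000000e+00]])}
```

View pics/top0.png

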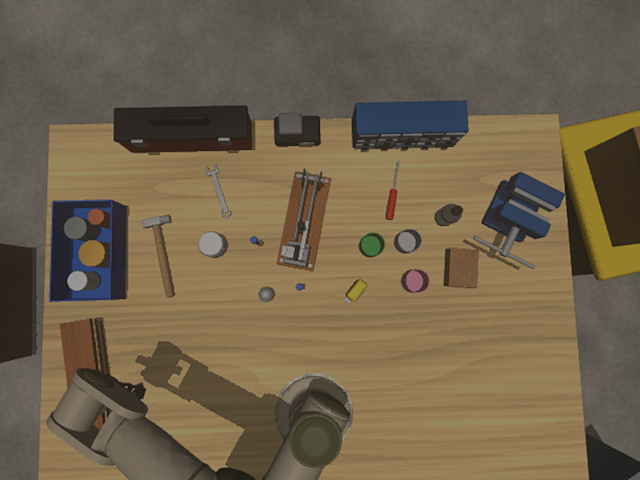

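View pics/scene0.png

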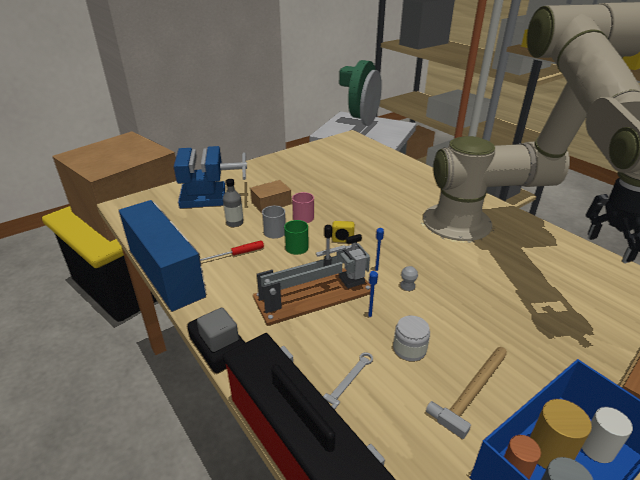

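Top view: jig around (304,220). The open grey can is at (407,241), with green (372,245) and pink (415,281) look-alikes. The closed tin is at (212,244). The black-knobbed pin is near (301,227), and the blue look-alikes are at (255,240) and (300,287). The grey open can and the black pin fit the description. I'll confirm with an enlarged crop.

Run:
```python
from h import *
t=cv2.imread("pics/top0.png");s=cv2.imread("pics/scene0.png")
a=cv2.resize(t[160:285,265:430],None,fx=4,fy=4,interpolation=cv2.INTER_CUBIC)
b=cv2.resize(s[190:330,245:405],None,fx=3.5,fy=3.5,interpolation=cv2.INTER_CUBIC)
cv2.imwrite("pics/ct.png",a);cv2.imwrite("pics/cs.png",b)
mt,ms=P("top"),P("scene")
print("can rim top view", onz(mt,407,241,80))
hsv=cv2.cvtColor(t,cv2.COLOR_BGR2HSV)
# board: reddish brown
m=cv2.inRange(hsv,(0,90,40),(14,255,160));m[:, :270]=0;m[:,335:]=0;m[:160]=0;m[280:]=0
m=cv2.morphologyEx(m,cv2.MORPH_OPEN,np.ones((2,2),np.uint8))
pts=cv2.findNonZero(m);r=cv2.minAreaRect(pts);c=cv2.boxPoints(r);print(r,c)
print(np.array([onz(mt,*p,14) for p in c]))
```

```text
can rim top view [ 522.72198785 -305.15157085   80.        ]
((304.503662109375, 221.74752807617188), (36.86042404174805, 94.35224151611328), 10.750967025756836) [[277.59668 264.6576 ]
 [295.1972  171.96149]
 [331.41064 178.83746]
 [313.81012 271.53357]]
[[463.23847052  98.83247245  14.        ]
 [763.67338817  35.70474603  14.        ]
 [738.08877086 -81.7430412   14.        ]
 [438.28231901 -16.19182683  14.        ]]
```

View pics/ct.png

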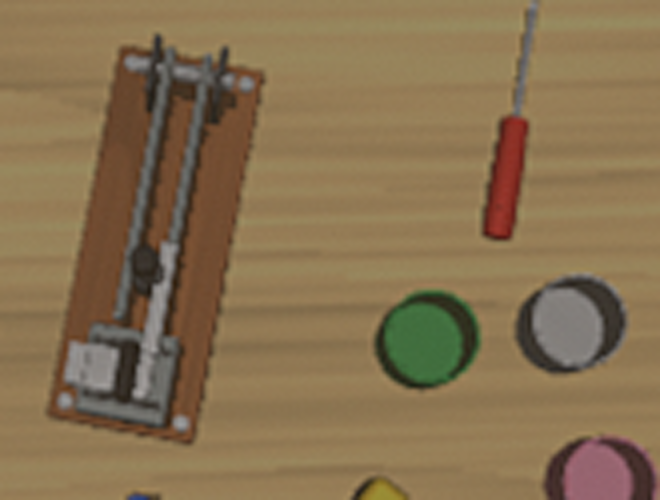

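View pics/cs.png

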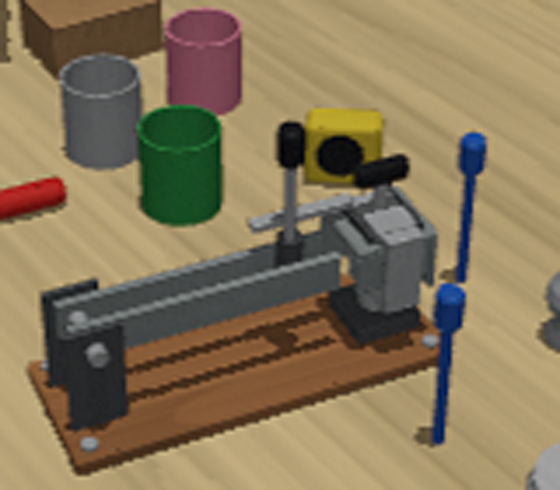

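The crops show one grey open can (top (408,241), scene (274,212) at the rim) and the black-knobbed pin in the tube (top (301,226), scene (328,231)). The black T-handle is at top (297,252), scene (354,239). Next I triangulate these and check them against the given heights.

```bash
cat >> h.py <<'E'
def tri(rs):
    A=np.zeros((3,3));b=np.zeros(3)
    for o,d in rs:
        d=d/np.linalg.norm(d);M=np.eye(3)-np.outer(d,d);A+=M;b+=M@o
    p=np.linalg.solve(A,b); return p,[np.linalg.norm(np.cross(p-o,d/np.linalg.norm(d))) for o,d in rs]
E
python3 - <<'E'
from h import *
t=cv2.imread("pics/top0.png");s=cv2.imread("pics/scene0.png")
mt,ms=P("top"),P("scene")
for n,a,b in(("knob",(301,226),(328.1,231.4)),("handle",(297,252.3),(354.1,238.6)),("canrim",(408,240.8),(273.6,212.3))):
    print(n,tri([ray(mt,*a),ray(ms,*b)]))
print("knob@199",onz(mt,301,226,207),onz(ms,328.1,231.4,199))
print("handle@154",onz(mt,297,252.3,160),onz(ms,354.1,238.6,154))
print("can@80",onz(mt,408,240.8,80),onz(ms,273.6,212.3,80))
j=np.array([600.8,9.2]);y=-.211
for x in(-130,-55,110): print(x,j+x*np.array([np.cos(y),np.sin(y)]))
E
```

```text
knob (array([563.05842898,  20.62587123, 192.45956764]), [np.float64(0.7292283328682669), np.float64(0.7292283328682684)])
handle (array([489.98107093,  35.65469216, 148.84060895]), [np.float64(2.4583984626945967), np.float64(2.4583984626944027)])
canrim (array([ 524.80369512, -310.79081484,   71.10023586]), [np.float64(0.9517089758426936), np.float64(0.951708975842823)])
knob@199 [561.81273191  20.06880239 207.        ] [568.54169864  28.88207208 199.        ]
handle@154 [491.00003488  33.80517223 160.        ] [493.25257926  43.02099409 154.        ]
can@80 [ 523.2625535  -308.27736788   80.        ] [ 532.67793967 -298.9575289    80.        ]
-130 [473.68314444  36.42691743]
-55 [547.01979188  20.71908045]
110 [708.36041624 -13.8381609 ]
```

```bash
python3 -m crank '[[[0,0,-0.5,0,0,-0.67,85],[-0.92,-0.77,-0.3,0,0,0,85],[-0.92,-0.77,-0.3,0,0,0,85],[-0.92,-0.77,-0.3,0,0,0,85],[-0.92,-0.77,-0.3,0,0,0,85],[-0.92,-0.77,-0.3,0,0,0,85],[-0.92,-0.77,-0.2,0,0,0,85],[-0.92,-0.77,0,0,0,0,85]]]' && python3 -m crank '[[[-0.92,-0.77,0,0,0,0,85],[-0.92,-0.77,0,0,0,0,85],[-0.92,-0.77,0,0,0,0,85],[-0.92,-0.77,0,0,0,0,85],[-0.92,-0.77,0,0,0,0,85],[-0.92,-0.77,0,0,0,0,60],[-0.92,-0.77,0,0,0,0,60],[-0.92,-0.77,0,0,0,0,60]]]' && python3 -m crank '[[[-0.92,-0.77,0,0,0,0,60],[-0.92,-0.77,0,0,0,0,60],[-0.92,-0.77,0,0,0,0,60],[-0.92,-0.77,0,0,0,0,60],[-0.92,-0.77,0,0,0,0,60],[0,0,0,0,0,0,60],[0,0,0,0,0,0,60],[0,0,0,0,0,0,60]]]'
python3 - <<'E'
from h import *
T=toolT();print(T.round(3));w=capture("wrist");cv2.imwrite("pics/w1.png",w);np.save("T1.npy",T)
E
```

```text
time_s: 0.9
eef_pos: [287.1, 334.6, 286.7]
ee_rot: [0.0, 0.105, 0.994, 0.0]
force: [0.0, -0.1, -0.2]
grip_width: 0.996
grip_force: 0.0
time_s: 1.7
eef_pos: [434.7, 145.5, 286.1]
ee_rot: [-0.0, 0.105, 0.994, -0.0]
force: [0.2, 1.1, 0.2]
grip_width: 0.703
grip_force: 0.0
time_s: 2.5
eef_pos: [526.1, 29.2, 286.3]
ee_rot: [-0.0, 0.105, 0.995, 0.0]
force: [-0.1, 0.4, -0.6]
grip_width: 0.704
grip_force: 0.0
[[-9.78000e-01  2.08000e-01 -0.00000e+00  5.26093e+02]
 [ 2.08000e-01  9.78000e-01  0.00000e+00  2.91790e+01]
 [ 0.00000e+00  0.00000e+00 -1.00000e+00  2.86285e+02]
 [ 0.00000e+00  0.00000e+00  0.00000e+00  1.00000e+00]]
```

View pics/w1.png

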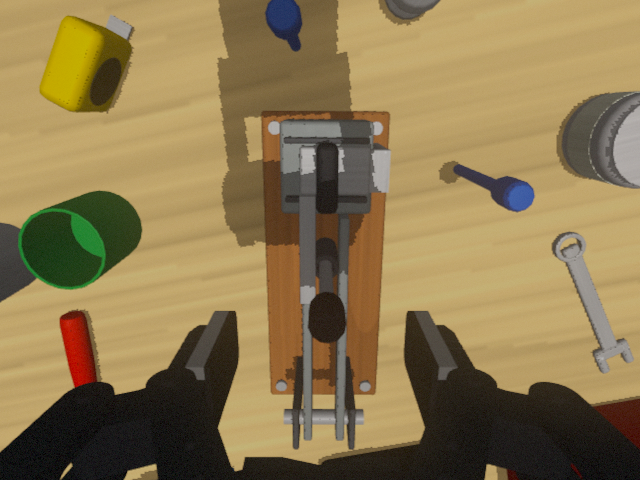

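The wrist view shows the handle crossbar at about (327,176) and the knob at about (327,318). The jig axis is vertical in the image, so the yaw is right.

Run:
```python
from h import *
w=cv2.imread("pics/w1.png");T=np.load("T1.npy");m=P("wrist");W=T@np.array(m["T_tool_cam"])
g=w.max(2)
for n,(x0,x1,y0,y1) in dict(knob=(300,352,285,350),handle=(310,345,138,218)).items():
    k=(g[y0:y1,x0:x1]<48).astype(np.uint8)
    n_,l,st,c=cv2.connectedComponentsWithStats(k);i=1+st[1:,4].argmax();x,y,ww,hh,a=st[i];x+=x0;y+=y0
    print(n,x,y,ww,hh,a,c[i]+[x0,y0])
print("board",[onz(m,u,v,14,W).round(1) for u,v in((264,113),(389,113),(272,393),(378,393))])
print(onz(m,326.5,321,214,W),onz(m,326.5,317,199,W),onz(m,327,179,163,W))
for p in([562,20.5,214],[562,20.5,184]):print(proj(m,p,W))
t=cv2.imread("pics/top0.png")
```

```text
knob 309 292 36 50 1449 [326.57073844 317.07936508]
handle 316 141 29 73 1032 [326.85465116 184.69573643]
board [array([443.8,  -6.2,  14. ]), array([467.7, 106.5,  14. ]), array([741. , -72.3,  14. ]), array([765.9,  45.5,  14. ])]
[560.74121848  25.73874657 214.        ] [565.95846434  24.84911122 199.        ] [491.68870812  41.0555961  163.        ]
[317.74078522 324.74324623]
[318.06537903 301.48399456]
```

```bash
python3 -m crank '[[[-0.75,0.15,0.3,0,0,0,60],[-0.73,0,0.6,0,0,0,60],[0,0,0.9,0,0,0,60],[0,0,0.9,0,0,0,60],[0,0,0.8,0,0,0,60],[0,0,0.5,0,0,0,60],[0,0,0.3,0,0,0,60],[0,0,0,0,0,0,60]]]' 60 && python3 -m crank '[[[0,0,0,0,0,0,10],[0,0,0,0,0,0,10],[0,0,0,0,0,0,10],[0,0,0,0,0,0,10],[0,0,0,0,0,0,10],[0,0,0,0,0,0,10],[0,0,0,0,0,0,10],[0,0,0,0,0,0,10]]]' 60
```

```text
time_s: 3.35
eef_pos: [563.3, 24.7, 178.5]
ee_rot: [-0.0, 0.105, 0.994, 0.0]
force: [-0.2, -0.4, -0.8]
grip_width: 0.7
grip_force: 0.0
time_s: 4.15
eef_pos: [564.0, 24.3, 179.7]
ee_rot: [0.001, 0.105, 0.994, -0.0]
force: [-0.2, 0.4, 5.7]
grip_width: 0.24
grip_force: 58.5
```

```bash
python3 -m crank '[[[0,0,-0.4,0,0,0,10],[0,0,-0.7,0,0,0,10],[0,0,-0.9,0,0,0,10],[0,0,-0.9,0,0,0,10],[0,0,-0.9,0,0,0,10],[0,-0.3,-0.2,0,0,0,10],[0,-0.6,0,0,0,0,10],[-0.1,-0.9,0,0,0,0,10]]]' && python3 -m crank '[[[-0.1,-0.95,0,0,0,0,10],[-0.1,-0.95,0,0,0,0,10],[-0.1,-0.95,0,0,0,0,10],[-0.1,-0.95,0,0,0,0,10],[-0.1,-0.95,0,0,0,0,10],[-0.1,-0.95,0,0,0,0,10],[-0.1,-0.95,0,0,0,0,10],[-0.1,-0.95,0,0,0,0,10]]]' && python3 -m crank '[[[-0.1,-0.95,0,0,0,0,10],[-0.1,-0.95,0,0,0,0,10],[-0.1,-0.9,0,0,0,0,10],[0,-0.6,0,0,0,0,10],[0,-0.4,0,0,0,0,10],[0,0,0,0,0,0,10],[0,0,0,0,0,0,10],[0,0,0,0,0,0,10]]]'
python3 - <<'E'
from h import *
T=toolT();print(T.round(3));w=capture("wrist");cv2.imwrite("pics/w2.png",w);np.save("T2.npy",T)
E
```

```text
time_s: 4.95
eef_pos: [555.8, -20.9, 277.6]
ee_rot: [-0.001, 0.104, 0.995, 0.0]
force: [0.5, -1.0, -1.1]
grip_width: 0.239
grip_force: 58.6
time_s: 5.75
eef_pos: [535.3, -212.0, 277.2]
ee_rot: [-0.001, 0.105, 0.994, 0.001]
force: [-0.0, 0.0, -0.9]
grip_width: 0.243
grip_force: 58.6
time_s: 6.55
eef_pos: [524.2, -303.8, 278.9]
ee_rot: [0.0, 0.104, 0.995, 0.0]
force: [-0.5, -0.5, -1.1]
grip_width: 0.242
grip_force: 58.6
[[-9.78000e-01  2.08000e-01  0.00000e+00  5.24238e+02]
 [ 2.08000e-01  9.78000e-01  0.00000e+00 -3.03795e+02]
 [-0.00000e+00  0.00000e+00 -1.00000e+00  2.78907e+02]
 [ 0.00000e+00  0.00000e+00  0.00000e+00  1.00000e+00]]
```

View pics/w2.png

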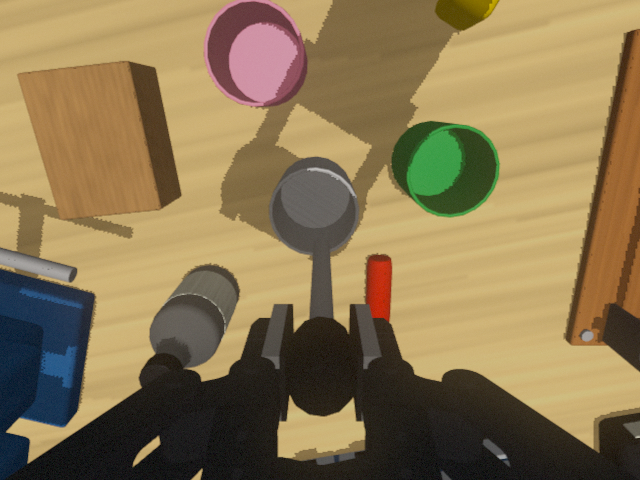

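The wrist view shows the grey can's rim centred at about (314.5,211), just ahead of the pin shaft, with the oil bottle at (195,320) to the left.

Run:
```python
from h import *
m=P("wrist");T=np.load("T2.npy");W=T@np.array(m["T_tool_cam"])
for u,v,z in((314.5,211,80),(271,211,80),(358,211,80),(314.5,255,80),(180,345,100),(170,365,160)):
    p=onz(m,u,v,z,W);print(p.round(1),(np.linalg.inv(T)@np.r_[p,1])[:3].round(1))
print("tip proj",proj(m,T[:3,3]-[0,0,108],W))
```

```text
[ 525.4 -308.6   80. ] [ -2.1  -4.5 198.9]
[ 518.1 -343.2   80. ] [ -2.1 -39.8 198.9]
[ 532.7 -274.    80. ] [ -2.1  30.8 198.9]
[ 562.4 -316.6   80. ] [-40.   -4.6 198.9]
[ 610.9 -443.3  100. ] [-113.7 -118.5  178.9]
[ 594.1 -425.7  160. ] [ -93.6 -104.8  118.9]
tip proj [319.73451923 242.09175466]
```

```bash
python3 -m crank '[[[-0.08,-0.16,0.5,0,0,0,10],[0,0,0.9,0,0,0,10],[0,0,0.95,0,0,0,10],[0,0,0.95,0,0,0,10],[0,0,0.95,0,0,0,10],[0,0,0.95,0,0,0,10],[0,0,0.8,0,0,0,10],[0,0,0.3,0,0,0,10]]]' && python3 -m crank '[[[0,0,0.15,0,0,0,10],[0,0,0,0,0,0,10],[0,0,0,0,0,0,10],[0,0,0,0,0,0,10],[0,0,0,0,0,0,10],[0,0,0,0,0,0,10],[0,0,0,0,0,0,10],[0,0,0,0,0,0,10]]]'
```

```text
time_s: 7.4
eef_pos: [524.3, -308.1, 118.4]
ee_rot: [-0.002, 0.105, 0.994, 0.001]
force: [-0.1, 0.0, -1.1]
grip_width: 0.239
grip_force: 58.7
time_s: 8.2
eef_pos: [525.2, -309.0, 117.6]
ee_rot: [0.0, 0.105, 0.994, -0.0]
force: [-0.3, -0.3, -0.3]
grip_width: 0.239
grip_force: 58.7
```

```bash
python3 -m crank '[[[0,0,0.1,0,0,0,10],[0,0,0.1,0,0,0,10],[0,0,0,0,0,0,10],[0,0,0,0,0,0,10],[0,0,0,0,0,0,10],[0,0,0,0,0,0,10],[0,0,0,0,0,0,10],[0,0,0,0,0,0,10]]]'
python3 - <<'E'
from rig import *
print(sense()["eef_pos"],sense()["force"])
E
```

```text
time_s: 9.0
eef_pos: [525.2, -309.0, 112.6]
ee_rot: [0.0, 0.105, 0.994, -0.0]
force: [-0.5, -0.2, -1.2]
grip_width: 0.241
grip_force: 58.6
[ 525.16110612 -308.97190371  112.60177814] [-0.51217714 -0.20000104 -1.21726021]
```

```bash
python3 -m crank '[[[0,0,0.04,0,0,0,10],[0,0,0.03,0,0,0,10],[0,0,0,0,0,0,10],[0,0,0,0,0,0,10],[0,0,0,0,0,0,10],[0,0,0,0,0,0,10],[0,0,0,0,0,0,10],[0,0,0,0,0,0,10]]]'
```

```text
time_s: 9.8
eef_pos: [525.5, -309.1, 111.7]
ee_rot: [0.001, 0.105, 0.994, -0.0]
force: [-0.9, 1.1, 6.0]
grip_width: 0.24
grip_force: 59.2
```

```bash
python3 -m crank '[[[0,0,-0.03,0,0,0,20],[0,0,0,0,0,0,21],[0,0,0,0,0,0,22],[0,0,0,0,0,0,23],[0,0,0,0,0,0,25],[0,0,0,0,0,0,30],[0,0,0,0,0,0,40],[0,0,0,0,0,0,50]]]' 20 && python3 -m crank '[[[0,0,0,0,0,0,60],[0,0,-0.3,0,0,0,60],[0,0,-0.7,0,0,0,60],[0,0,-0.9,0,0,0,60],[0,0,-0.9,0,0,0,60],[0,0,-0.9,0,0,0,60],[0,0,-0.9,0,0,0,60],[0,0,-0.9,0,0,0,60]]]'
python3 - <<'E'
from h import *
w=capture("wrist");s=capture("scene")
a=np.hstack([cv2.resize(w,(400,300)),cv2.resize(s[130:280,200:400],(400,300))]);cv2.imwrite("pics/w3.png",a)
E
```

```text
time_s: 10.6
eef_pos: [525.1, -308.9, 111.5]
ee_rot: [-0.0, 0.105, 0.994, -0.0]
force: [0.6, 0.6, 1.0]
grip_width: 0.582
grip_force: 0.0
time_s: 11.4
eef_pos: [525.1, -308.9, 250.7]
ee_rot: [0.0, 0.105, 0.994, -0.0]
force: [-0.6, -0.6, 0.1]
grip_width: 0.705
grip_force: 0.0
```

View pics/w3.png

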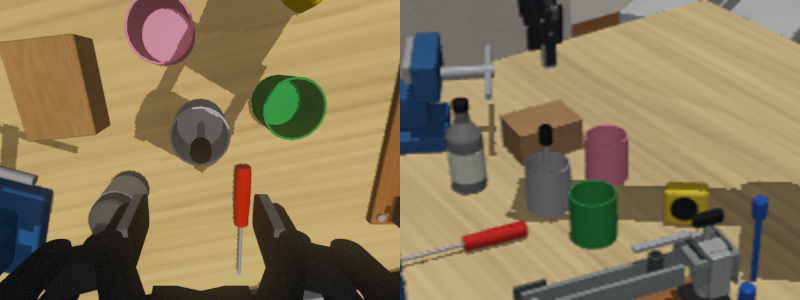

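The pin stands upright in the grey can. Next is the T-handle.

```bash
python3 -m crank '[[[0.3,0.95,0,0,0,0,50],[0.3,0.95,0,0,0,0,50],[0.3,0.95,0,0,0,0,50],[0.3,0.95,0,0,0,0,50],[0.3,0.95,0,0,0,0,50],[0.3,0.95,0,0,0,0,50],[0.3,0.95,0,0,0,0,50],[0.3,0.95,0,0,0,0,50]]]' && python3 -m crank '[[[0.3,0.95,0,0,0,0,50],[0.3,0.95,0,0,0,0,50],[0.3,0.95,0,0,0,0,50],[0.3,0.95,0,0,0,0,50],[0.3,0.9,0,0,0,0,50],[0.3,0.7,0,0,0,0,50],[0.06,0.4,0,0,0,0,50],[0,0,0,0,0,0,50]]]'
python3 - <<'E'
from h import *
T=toolT();print(T[:3,3]);w=capture("wrist");cv2.imwrite("pics/w4.png",w);m=P("wrist");W=T@np.array(m["T_tool_cam"])
print("pred handle ends",[proj(m,np.array([490.4,40.2,163])+s*22*np.array([.978,-.208,0]),W) for s in(-1,1)])
E
```

```text
time_s: 12.3
eef_pos: [505.6, -109.5, 248.3]
ee_rot: [-0.0, 0.105, 0.994, 0.0]
force: [0.7, -0.5, -1.0]
grip_width: 0.58
grip_force: 0.0
time_s: 13.1
eef_pos: [490.8, 41.6, 248.7]
ee_rot: [-0.0, 0.104, 0.995, 0.0]
force: [0.2, -0.4, -0.1]
grip_width: 0.586
grip_force: 0.0
[490.84066244  41.60878682 248.73143942]
pred handle ends [array([316.9878827 , 215.66604338]), array([317.07899807, 290.00645197])]
```

View pics/w4.png

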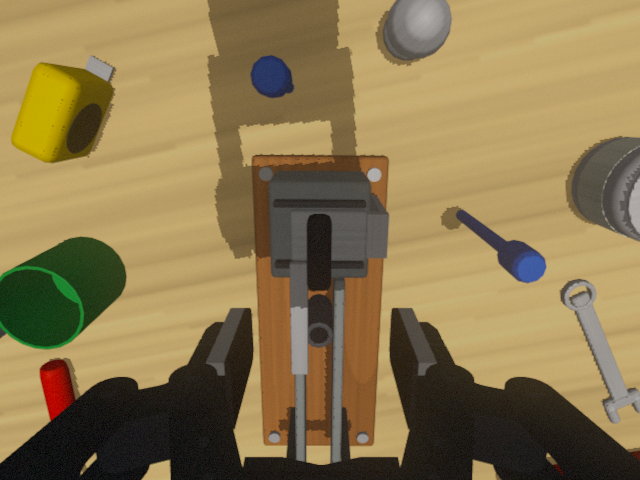

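The handle spans (319, 214–290), matching the prediction. Now descend and grip.

```bash
python3 -m crank '[[[0,0,0.7,0,0,0,50],[0,0,0.9,0,0,0,50],[0,0,0.9,0,0,0,50],[0,0,0.9,0,0,0,50],[0,0,0.7,0,0,0,50],[0,0,0.4,0,0,0,50],[0,0,0.05,0,0,0,50],[0,0,0,0,0,0,50]]]' && python3 -m crank '[[[0,0,0,0,0,0,0],[0,0,0,0,0,0,0],[0,0,0,0,0,0,0],[0,0,0,0,0,0,0],[0,0,0,0,0,0,0],[0,0,0,0,0,0,0],[0,0,0,0,0,0,0],[0,0,0,0,0,0,0]]]' 100
```

```text
time_s: 13.95
eef_pos: [491.3, 40.5, 135.7]
ee_rot: [0.0, 0.105, 0.994, -0.0]
force: [0.4, 0.1, 0.4]
grip_width: 0.586
grip_force: 0.0
time_s: 14.75
eef_pos: [491.1, 40.6, 136.1]
ee_rot: [0.001, 0.105, 0.994, -0.0]
force: [-2.3, -2.1, 6.7]
grip_width: 0.142
grip_force: 97.8
```

```bash
python3 -m crank '[[[0,0.12,0,0,0,0,0],[0,0.15,0,0,0,0,0],[0,0.15,0,0,0,0,0],[0,0.15,0,0,0,0,0],[0,0.15,0,0,0,0,0],[0,0,0,0,0,0,0],[0,0,0,0,0,0,0],[0,0,0,0,0,0,0]]]'
```

```text
time_s: 15.55
eef_pos: [494.8, 57.4, 136.1]
ee_rot: [0.0, 0.105, 0.994, -0.001]
force: [-3.9, -7.9, 6.0]
grip_width: 0.148
grip_force: 98.0
```

```bash
python3 -m crank '[[[-0.033,0,-0.144,0,0.107,0,0],[-0.033,0,-0.144,0,0.107,0,0],[-0.066,0,-0.287,0,0.215,0,0],[-0.066,0,-0.287,0,0.215,0,0],[-0.066,0,-0.287,0,0.215,0,0],[-0.066,0,-0.287,0,0.215,0,0],[0,0,0,0,0,0,0],[0,0,0,0,0,0,0]]]'
```

```text
time_s: 16.35
eef_pos: [504.1, 55.2, 170.2]
ee_rot: [-0.076, 0.105, 0.992, 0.007]
force: [-6.0, -7.0, -1.1]
grip_width: 0.147
grip_force: 98.1
```

```bash
python3 -m crank '[[[-0.066,0,-0.287,0,0.215,0,0],[-0.066,0,-0.287,0,0.215,0,0],[-0.066,0,-0.287,0,0.215,0,0],[-0.066,0,-0.287,0,0.215,0,0],[-0.066,0,-0.287,0,0.215,0,0],[-0.066,0,-0.287,0,0.215,0,0],[-0.066,0,-0.287,0,0.215,0,0],[0,0,0,0,0,0,0]]]' && python3 -m crank '[[[0,0,0,0,0,0,0],[0,0,0,0,0,0,0],[0,0,0,0,0,0,0],[0,0,0,0,0,0,0],[0,0,0,0,0,0,0],[0,0,0,0,0,0,0],[0,0,0,0,0,0,0],[0,0,0,0,0,0,0]]]'
python3 - <<'E'
from h import *
s=capture("scene");t=capture("top")
a=np.hstack([cv2.resize(s[150:330,210:420],(467,400)),cv2.resize(t[150:300,270:430],(333,400))]);cv2.imwrite("pics/f.png",a)
E
```

```text
time_s: 17.15
eef_pos: [526.7, 50.3, 217.2]
ee_rot: [-0.18, 0.104, 0.978, 0.018]
force: [-12.1, -6.2, 4.1]
grip_width: 0.147
grip_force: 98.7
time_s: 17.95
eef_pos: [526.4, 50.4, 216.8]
ee_rot: [-0.18, 0.104, 0.978, 0.018]
force: [-8.8, -6.8, 3.1]
grip_width: 0.143
grip_force: 98.6
```

View pics/f.png

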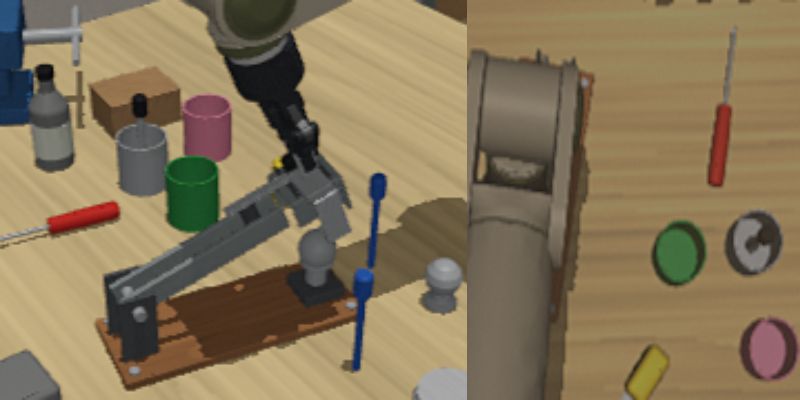

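The tongue is lifted to about 0.35 rad with the ball visible well below the coupler. The latch reaction of 8.5 N means it is still pulled about 16 mm. The pin stands in the can and the reading is steady, so I'm handing in.

```bash
python3 -c "
from rig import *
print(finish_job())"
```

```text
the job is handed in; nothing more can be done
None
```

The job is handed in at about 18 s: the pin stands tip down in the grey can, and the arm still grips the T-handle with the latch pulled about 16 mm and the tongue held at about 0.35 rad, clear above the ball.

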